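# Dock the cup grinding wheel and cam-lock it

### The arm

A 7-joint arm with a two-finger parallel gripper is mounted at the origin on the work surface. World frame = base frame: x ahead of the robot, y to its left, z up, the work surface at z = 0. Lengths are in m, angles in rad, forces in N, time in s.
With the tool pointing down it reaches from about 0.4 to 0.9 m from the base axis. Payload 5.5 kg.
Tool frame: the origin (TCP) lies between the finger pads, 19 mm behind the fingertips; this is the grasp point; z points along the fingers, y is the line along which they close (so a half turn about z gives the same grasp; the last joint's range is limited). The gripper opens to 92 mm and grips with 3 to 60 N. Pads are 19 mm wide; open, the fingers measure 130 mm over their backs; the gripper's body (75 mm by 190 mm) begins 47 mm behind the grasp point.
Start: joints at [1.608, 0.501, -0.427, 1.55, 0.221, 1.138, -0.21], TCP at [0.146, -0.633, 0.246] pointing down, gripper open.
Joint ranges: [-2.88, 2.88], [-0.31, 2.03], [-1.54, 1.56], [0.2, 2.42], [-1.41, 4.55], [0.19, 2.02], [-2.57, 2.57]. Speed limits (rad/s): [2.57, 2.57, 3.14, 3.14, 3.14, 3.14, 3.14].

### API

Orientations are given as [roll, pitch, yaw] about the fixed x, y, z axes, in that order (R = Rz(yaw) Ry(pitch) Rx(roll)).
In Python, from station import ctrl gives the robot as it stands.
- The arm moves only by the shell command python3 -m creep 'ROWS' [FORCE]. ROWS is JSON, a list of rows, each a list of 5 numbers: the shift along the world's x, y, z in cm, then the turn about the world's z in degrees, then the opening, from 0 (shut) to 1 (fully open). A call has exactly 8 rows; each row is the pose to reach, as a shift and turn from the pose commanded when the call began; what a row does not reach only later rows make up. A row lasts 1/12 s, in which the tool goes at most 41.7 mm and 7.16 degrees, less where a joint would pass 70% of its speed; a pose out of reach is approached as far as the arm can. A call with a gripper value outside its range is refused whole. The fingers move at their own pace and stop on an object; FORCE is the grip in N (left out, the last holds). Time passes only in rows, so rows that repeat a pose let the fingers close, or fill a call up. It gives the time, the measured TCP pose, the force, the opening and the grip force at its end, in the units of the state.
- ctrl.sense(): the state, without advancing time (a new reading comes with each control period).
- ctrl.snapshot(name): name is "scene" or "top" or "wrist"; returns a dict with "pixels" (384x512x3 uint8, red, green, blue), "K" (3x3 intrinsics, pixels), "dist" ([k1, k2, p1, p2, k3] as OpenCV has them; the pictures are not rectified), "eye" and "orientation" of the camera in the world. Camera axes: x right, y up, looking along -z (the intrinsics and any distortion apply to the point x, -y, -z); pixel columns grow to the right and rows downward; lengths in m; the calibration is good to about 2 mm. A picture is of the moment at which its call begins. There is no depth.
- ctrl.sign_off(): hands the job in; it is judged then, once.
The state is a dict: "t": time; "joint_positions": joint angles; "dq": joint speeds; "joint_torque": joint torques, N m; "tcp_pos": TCP position; "tcp_rot": TCP orientation; "contact_force": force on the tool from outside, world axes, zero at the start; "wrist_torque": the same for the moment, N m; "grip_width": opening from 0.0 (shut) to 1.0 (fully open); "finger_force": force on a finger pad.
Only numpy, scipy, OpenCV 4.12 (cv2) and the standard library are available. Lean on these libraries where they do the work, as an engineer would, in place of code of your own. Each camera call takes 0.05 s, during which the arm holds its last target. There are 200 camera calls.

### The job

Take the cup grinding wheel with the brass-coloured rim by its stub and lower it gently, small end down, into the blue sprung taper cup of the white dock, letting go so that it only rests there: never drop it in or push the cup down to its stop, or the tapers jam. Then turn the black cam lever its quarter turn anticlockwise to the stop, so that both steel jaws close over the wheel's rim, and let go. Leave the spare wheel and everything else where it is.

Things in the scene. Friction and masses are not known exactly. Their poses are not given: they have to be found in the camera images.
- wheel: the wheel to dock: aluminium cup wheel with a brass-coloured rim, about 0.45 kg, loose, standing small end down. Outside cone from 58 mm diameter at the bottom (z = 0) to 90 mm at the rim (z = 42 mm); shallow recess (8 mm) inside the rim; a steel stub of 32 mm diameter stands on its axis up to z = 88 mm. Origin: centre of the underside; z up along the stub
- wheel_stub (a point): point on the wheel's axis, 75 mm above its underside (33 mm above the rim, 13 mm below the stub's top): a TCP height to grip the stub from above with the fingertips clear of the rim and, when docked, of the jaws
- spare_wheel: spare wheel to leave alone: same shape, size and stub, but black with a grey rim; the two may stand in either place
- dock: white dock, fixed. Origin on the table under the cup's axis; x points away from the cam, y left, z up. Base plate 250 x 200 x 10 mm (x from -175 to 75 mm, y +-100 mm); round collar 116 mm across and 44 mm tall about the cup; cam pedestal 62 mm tall at x = -130 mm
- jaw_left_lip (a point): inner tip of the steel jaw on the dock's +y side, 30 mm wide in x, top 94 mm above the table; its post stands 76 to 90 mm from the cup's axis. Open, the lip is 52 mm from the axis, clear of the wheel's rim; the cam slides it 16 mm inwards, over the rim, to press it down 0 to 3 mm
- jaw_right_lip (a point): the same on the dock's -y side; both jaws move together
- cup_mouth (a point): centre of the mouth of the blue taper cup, on its axis, at the top edge (64 mm above the table when unloaded). Inside cone of the same taper as the wheel, 72 mm across at the mouth, 26 mm deep. The wheel just touches all round when its underside is 18 mm below this point and comes to rest 15 to 21 mm below it
- cup (a joint): how far the cup has sunk on its spring (m): 0 unloaded, 1.5 N per mm, rests 2 to 4 mm down under the wheel, mechanical stop at 0.014. A red band shows under its flange. Sunk more than 0.010 counts as jammed
- cam (a joint): angle of the cam lever (rad): 0 open (lever points to the dock's +y), 1.5 at the stop (locked: lever points to the dock's -x). Grows anticlockwise seen from above; stays where it is left; takes about 0.15 N m
- cam_grip (a point): on the cam's axis, 96 mm above the table, 12 mm below the top of the lever: a TCP point to grip the lever from above. Lever: black bar 14 mm thick, 34 mm tall, from 18 mm behind the axis to 62 mm ahead, red at its end, above a steel disc of 40 mm diameter (19+ mm below this point: do not go lower); x axis of this point is across the bar, y axis along it to the red end
- collet: bystander, loose: small steel collet, 28 mm wide, 34 mm tall, standing
- oil: bystander, loose: white plastic oil bottle with red cap, 54 mm wide, 140 mm tall
- wrench: bystander, loose: steel spanner lying flat
- brush: bystander, loose: hand brush lying flat
- parts_pot: bystander, loose: yellow plastic jar with black lid, 66 mm wide, 70 mm tall
- jar: bystander, loose: amber jar with steel cap, 56 mm wide, 60 mm tall
There are look-alikes about, which are no part of the job. What is shaped like the wheel but purple or red is not meant.

How it is judged:
On the way:
1. the brass-rimmed wheel rests in the cup, released, with the cam still open (below 0.5 rad) (horizontal distance between wheel and cup_mouth below 0.004 m and z of wheel in the frame of cup_mouth between -0.024 and -0.012 m and angle between wheel's own z axis and vertical below 0.07 rad and contact force between the fingers and wheel below 0.2 N and linear speed of wheel below 0.02 m/s and value of joint cam below 0.5 rad), for 0.2 s.
At the end, for the whole second after the job is handed in: the brass-rimmed wheel stands in the cup: axes within 4 mm, underside 12 to 24 mm below the cup's mouth, tilt under 0.07 rad, at rest and released; cup sunk less than 10 mm; cam lever beyond 1.35 rad (horizontal distance between wheel and cup_mouth below 0.004 m and z of wheel in the frame of cup_mouth between -0.024 and -0.012 m and angle between wheel's own z axis and vertical below 0.07 rad and contact force between the fingers and wheel below 0.2 N and linear speed of wheel below 0.02 m/s and value of joint cam above 1.35 rad and value of joint cup below 0.01 m and angular speed of wheel below 0.2 rad/s); the robot touches nothing.
It fails at once if the cup is pushed or knocked down more than 10 mm (tapers jammed) (value of joint cup above 0.01 m).
It fails at once if the wheel is dropped or rammed into the cup (faster than 0.45 m/s within 28 mm of its seat) (horizontal distance between wheel and cup_mouth below 0.02 m and z of wheel in the frame of cup_mouth below 0.01 m and linear speed of wheel above 0.45 m/s).
It fails at once if the spare wheel or another loose thing is moved more than 30 mm (distance of any of spare_wheel, collet, oil, wrench, brush, parts_pot, jar from where it was at the start of the episode above 0.03 m).
It also fails if it takes over 54 s, if anything falls off the work surface, if the arm or the gripper's body presses on something with over 40 N, if the wrist force passes 120 N, or if a joint passes its speed limit or range.

## Working session

There is one attempt and no reset: what is moved stays moved. The work goes in short steps, Python scripts to look and compute and a shell command to move; the robot and the scene stay as the last step left them, time stands still between calls to the robot, and variables do not carry over. Pictures are saved under pics/ and viewed, at most 10 in all, crops included, and the job is handed in when it is done.

```bash
mkdir -p pics; ls
cat > h.py <<'E'
import numpy as np,cv2,pickle
from station import ctrl
def snap(n,f):
    s=ctrl.snapshot(n); pickle.dump(s,open(f'pics/{f}.pkl','wb')); cv2.imwrite(f'pics/{f}.png',s['pixels'][:,:,::-1]); return s
def load(f): return pickle.load(open(f'pics/{f}.pkl','rb'))
def Rm(o):
    o=np.array(o,float)
    if o.shape==(3,3): return o
    from scipy.spatial.transform import Rotation as R
    return R.from_euler('xyz',o).as_matrix() if o.size==3 else R.from_quat(o).as_matrix()
def ray(s,uv):
    p=cv2.undistortPoints(np.array(uv,float).reshape(-1,1,2),np.array(s['K']),np.array(s['dist'])).reshape(-1,2)
    d=np.c_[p[:,0],-p[:,1],-np.ones(len(p))]@Rm(s['orientation']).T
    return np.array(s['eye']),d
def onz(s,uv,z):
    e,d=ray(s,uv); return e+d*((z-e[2])/d[:,2])[:,None]
def proj(s,P):
    c=(np.array(P,float).reshape(-1,3)-np.array(s['eye']))@Rm(s['orientation']); c=c*[1,-1,-1]
    return cv2.projectPoints(c,np.zeros(3),np.zeros(3),np.array(s['K']),np.array(s['dist']))[0].reshape(-1,2)
E
python3 - <<'E'
from h import *
a=snap('top','top0');b=snap('scene','scene0')
for s in(a,b):print(s['eye'],s['orientation'],s['K'],s['dist'])
cv2.imwrite('pics/both.png',cv2.resize(np.vstack([a['pixels'],b['pixels']])[:,:,::-1],(512,768))[:600*2])
st=ctrl.sense();print(st['tcp_pos'],st['tcp_rot'],st['t'])
E
```

```text
pics
[ 3.01439308e-01 -5.58460360e-04  1.28596754e+00] [ 0.20791808 -0.00494247 -1.49264172] [[396.80580646   0.         251.66002389]
 [  0.         396.80580646 190.04038749]
 [  0.           0.           1.        ]] [-0.10572958  0.          0.          0.          0.        ]
[ 1.02864321 -0.41746461  0.7510689 ] [0.76423967 0.0071397  0.80584525] [[366.97608281   0.         251.48277289]
 [  0.         366.97608281 193.5240409 ]
 [  0.           0.           1.        ]] [-0.02192799  0.          0.          0.          0.        ]
[ 0.14538331 -0.63291973  0.2445639 ] [-3.13983733e+00 -7.28555728e-05  2.25918497e-01] 0.1
```

View pics/top0.png

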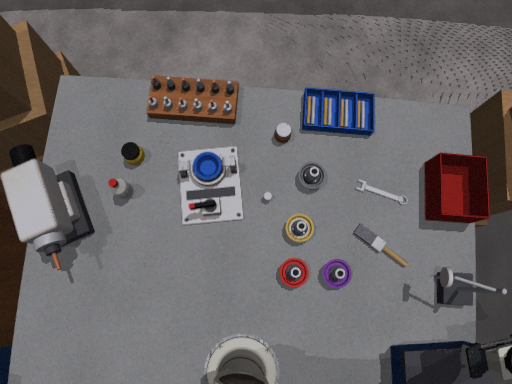

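View pics/scene0.png

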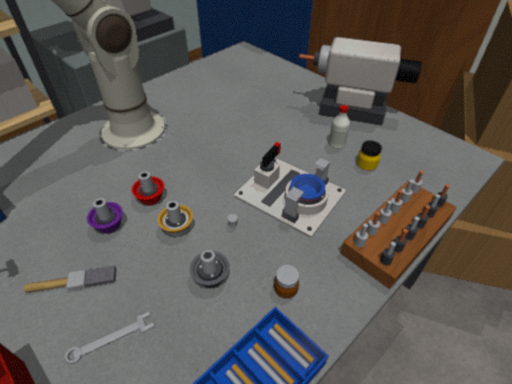

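The top view shows four wheel shapes: brass rim (300,228), grey and black spare (312,176), red (294,272) and purple (337,273). I choose the brass one at (300,228). The dock cup is at (208,167), with the cam at about (210,205) and its red lever end to the left at (193,206).

```bash
cat > m.py <<'E'
from h import *
a=load('top0');b=load('scene0')
def blob(s,lo,hi,box):
    hsv=cv2.cvtColor(s['pixels'],cv2.COLOR_RGB2HSV);m=cv2.inRange(hsv,lo,hi)
    k=np.zeros_like(m);x0,y0,x1,y1=box;k[y0:y1,x0:x1]=m[y0:y1,x0:x1]
    c=max(cv2.findContours(k,cv2.RETR_EXTERNAL,cv2.CHAIN_APPROX_NONE)[0],key=cv2.contourArea)
    return c
def circ(s,c,z):
    P=onz(s,cv2.convexHull(c).reshape(-1,2),z)[:,:2].astype(np.float32)
    P=onz(s,c.reshape(-1,2),z)[:,:2]
    h=cv2.convexHull((P*1e4).astype(np.float32)).reshape(-1,2)/1e4
    (e,ax,an)=cv2.fitEllipse((h*1e4).astype(np.float32)); return np.array(e)/1e4,np.array(ax)/1e4
if __name__=='__main__':
    for s,bw,bc in((a,(280,210,320,248),(185,145,230,190)),(b,(150,195,200,240),(280,165,330,215))):
        print('wheel',circ(s,blob(s,(15,90,60),(35,255,255),bw),.042))
        print('cup',circ(s,blob(s,(100,120,30),(130,255,255),bc),.064))
    c=blob(a,(0,150,80),(8,255,255),(185,195,203,215)).reshape(-1,2);print('red',onz(a,[c.mean(0)],.108),c.mean(0))
    c=blob(a,(0,0,185),(180,40,255),(170,140,250,230));r=cv2.minAreaRect(c);print('plate',onz(a,cv2.boxPoints(r),.01),cv2.boxPoints(r))
    cr=np.vstack([cv2.resize(s['pixels'][y:y+90,x:x+160],(800,450),interpolation=3)[:,:,::-1] for s,x,y in((a,175,145),)])
    cv2.imwrite('pics/crop.png',cr)
E
python3 m.py
```

```text
wheel (array([ 0.45512817, -0.14510192]), array([0.08764824, 0.0890632 ]))
cup (array([0.62721123, 0.16211166]), array([0.09079083, 0.09276668]))
wheel (array([ 0.45995952, -0.14716893]), array([0.08808229, 0.09474458]))
cup (array([0.63263408, 0.16158295]), array([0.09175734, 0.09549106]))
red [[0.48656306 0.18933543 0.108     ]] [191.71428571 205.92857143]
plate [[0.46582811 0.1186179  0.01      ]
 [0.62593169 0.10077211 0.01      ]
 [0.61611415 0.02814422 0.01      ]
 [0.45666354 0.04769665 0.01      ]] [[217.00005 219.00002]
 [226.9629  171.6764 ]
 [248.53319 176.21751]
 [238.57033 223.54112]]
```

View pics/crop.png

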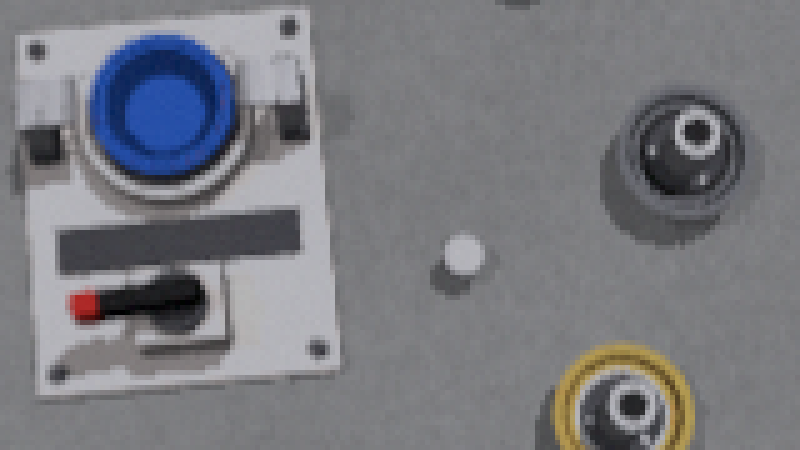

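The crop confirms it: brass rim and steel stub at about (622,405), a distinct grey and black spare at (685,150), and an empty blue cup. A tall object near top-view pixel (455,285) may lie on the arm's path, so I'll locate it and get the dock's yaw first.

Run:
```python
from h import *
a=load('top0');b=load('scene0')
c=np.array([(17,37),(307,8),(341,368),(40,395)])/5+[175,145]-.5
P=onz(a,c,.01);print(P);
dx=(P[0]-P[3]+P[1]-P[2])[:2];dy=(P[0]-P[1]+P[3]-P[2])[:2]
print(np.degrees(np.arctan2(dx[1],dx[0])),np.degrees(np.arctan2(-dy[0],dy[1])),np.linalg.norm(dx)/2,np.linalg.norm(dy)/2)
t=np.arctan2(dx[1],dx[0])*.5+.5*np.arctan2(-dy[0],dy[1]);C=P.mean(0)[:2];u=np.array([np.cos(t),np.sin(t)])
print('cup',C+.05*u,'cam',C-.08*u)
print('obst',onz(a,[(435,272),(472,272),(472,305),(435,305),(447,278),(505,292)],0)[:,:2])
print('obst at .2',onz(a,[(447,278),(505,292)],.2)[:,:2])
print('tcp px',proj(a,[.145,-.633,.245]))
x=cv2.resize(a['pixels'][230:384,380:512],(800,600),interpolation=3)[:,:,::-1]
snap('wrist','w0')
cv2.imwrite('pics/obs.png',x)
```

```text
[[0.68150558 0.27201398 0.01      ]
 [0.71694867 0.07892106 0.01      ]
 [0.47538429 0.03585429 0.01      ]
 [0.44215891 0.22882629 0.01      ]]
10.168249820060824 10.085591694141659 0.24429248058323902 0.19606215968932142
cup [0.6282204  0.16269537] cam [0.50024571 0.13983756]
obst [[ 0.34668705 -0.60497011]
 [ 0.35365773 -0.73454284]
 [ 0.24635677 -0.73405091]
 [ 0.24081756 -0.60588109]
 [ 0.32950448 -0.64645759]
 [ 0.29324382 -0.85369242]]
obst at .2 [[ 0.32513965 -0.54600418]
 [ 0.29451842 -0.72100883]]
tcp px [[485.0887531  348.57665038]]
```

View pics/obs.png

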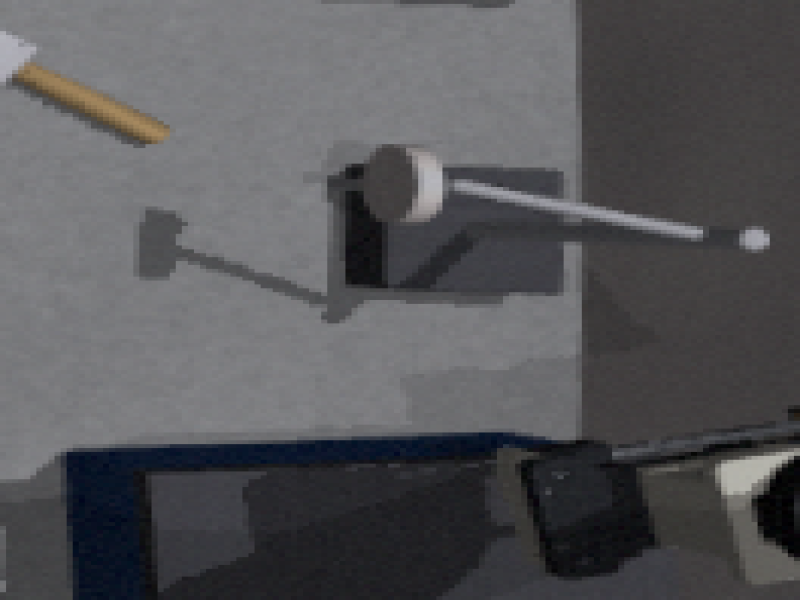

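The obstacle is a tall press at about x 0.24–0.35, y < -0.55, so I'll go around it: +y first, then across. Dock yaw is about 10.1°, cup at (0.63,0.162), cam at (0.50,0.14).

```bash
python3 -m creep '[[0.2,2.5,0,0,1],[0.5,6,0,0,1],[1,10,0,0,1],[1.5,14,0,0,1],[2,18,0,0,1],[3.5,21,0,-6,1],[6,23,0,-12,1],[8.5,25.5,0,-18,1]]'; python3 -c "
from station import ctrl
s=ctrl.sense();print(s['joint_positions'])"
```

```text
t: 0.82
tcp_pos: [0.2302, -0.3776, 0.2457]
tcp_rot: [3.14, 0.0, -0.096]
contact_force: [0.5, -0.8, 0.8]
grip_width: 0.999
finger_force: 0.0
[ 1.47519344  0.12463657 -0.54816487  2.04300961  0.07881232  0.99285158
 -0.77919142]
```

```bash
python3 -m creep '[[2.5,2.5,0,7,1],[5,5,0,14,1],[7.5,7.5,0,21,1],[10,10,0,28,1],[12.5,12.5,0,35,1],[15,15,0,42,1],[17.5,17.5,0,49,1],[19.5,20,0,56,1]]'; python3 -m creep '[[1.5,1.5,0,7,1],[3,3,0,14,1],[3,3,0,21,1],[3,3,0,28,1],[3,3,0,35,1],[3,3,0,42,1],[3,3,0,49.5,1],[3,3,0,49.5,1]]'; python3 -c "
from h import *
s=ctrl.sense();print(s['joint_positions'],s['tcp_pos'],s['tcp_rot'])
snap('wrist','w1');snap('top','t1')"
```

```text
t: 1.48
tcp_pos: [0.4271, -0.177, 0.2458]
tcp_rot: [3.14, -0.0, 0.895]
contact_force: [0.6, -0.5, 0.1]
grip_width: 0.996
finger_force: 0.0
t: 2.15
tcp_pos: [0.4553, -0.1484, 0.2453]
tcp_rot: [-3.141, -0.001, 1.758]
contact_force: [0.1, 0.3, -0.4]
grip_width: 1.003
finger_force: 0.0
[ 1.15910744  0.31341759 -1.04976749  1.95352227  0.31277452  1.05040027
  0.15836917] [ 0.45531238 -0.14844313  0.24526658] [-3.14122098e+00 -5.96161414e-04  1.75757953e+00]
```

View pics/w1.png

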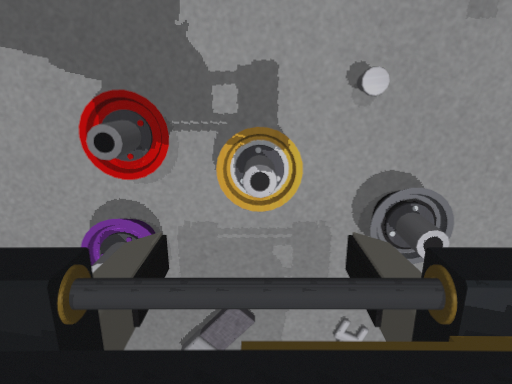

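The wrist view shows the brass-rimmed wheel at (260,168), with its stub top at (260,180), the spare at (412,222), red at (124,135) and purple at (120,240). I'll measure it with a circle on the rim plane.

Run:
```python
from m import *
w=load('w1');c=blob(w,(15,90,60),(35,255,255),(205,115,315,220))
print(circ(w,c,.042),w['eye'],w['orientation'])
# stub top hole (dark) centre
g=cv2.cvtColor(w['pixels'],cv2.COLOR_RGB2GRAY)[168:196,245:276]
m=(g>175).astype(np.uint8);ys,xs=np.nonzero(m);print(xs.mean()+245,ys.mean()+168,m.sum())
cs=max(cv2.findContours(m,cv2.RETR_EXTERNAL,cv2.CHAIN_APPROX_NONE)[0],key=cv2.contourArea)
print(circ(w,cs+[245,168],.088))
```

```text
(array([ 0.45693511, -0.14619048]), array([0.08956334, 0.08966764])) [ 0.44071472 -0.07279175  0.38596092] [-2.88733666e-01  4.47832869e-05  1.86979095e-01]
261.5508196721311 183.5049180327869 305
(array([ 0.45789121, -0.14665342]), array([0.02657576, 0.03043969]))
```

```bash
python3 -m creep '[[0.2,0.2,-2,0,1],[0.2,0.2,-5,0,1],[0.2,0.2,-8,0,1],[0.2,0.2,-11,0,1],[0.2,0.2,-13.5,0,0.7],[0.2,0.2,-15.5,0,0.6],[0.2,0.2,-17,0,0.55],[0.2,0.2,-17,0,0.55]]'; python3 -m creep '[[0,0,0,0,0.45],[0,0,0,0,0.4],[0,0,0,0,0.35],[0,0,0,0,0.3],[0,0,0,0,0.25],[0,0,0,0,0.2],[0,0,0,0,0.2],[0,0,0,0,0.2]]' 25
```

```text
t: 2.92
tcp_pos: [0.4554, -0.1459, 0.0729]
tcp_rot: [-3.137, -0.003, 1.75]
contact_force: [-1.3, -0.5, 0.1]
grip_width: 0.761
finger_force: 0.0
t: 3.58
tcp_pos: [0.4578, -0.1469, 0.0761]
tcp_rot: [3.141, 0.001, 1.753]
contact_force: [-2.2, -0.5, 7.0]
grip_width: 0.343
finger_force: 25.0
```

```bash
python3 -m creep '[[0,0,0.5,0,0.2],[0,0,2,0,0.2],[0,0,4,0,0.2],[0,0,6.5,0,0.2],[0,0,9,0,0.2],[0,0,11.5,0,0.2],[0,0,13.5,0,0.2],[0,0,14.5,0,0.2]]' 40; python3 -m creep '[[1,1.5,0,0,0.2],[2.5,4.5,0,0,0.2],[4.4,7.8,0,0,0.2],[6.3,11.1,0,0,0.2],[8.2,14.4,0,0,0.2],[10.1,17.7,0,0,0.2],[12,21,0,0,0.2],[13.8,24.5,0,0,0.2]]';python3 -m creep '[[1.5,2.8,0,0,0.2],[2.8,5,0,0,0.2],[3.4,6,0,0,0.2],[3.4,6,0,0,0.2],[3.4,6,0,0,0.2],[3.4,6,0,0,0.2],[3.4,6,0,0,0.2],[3.4,6,0,0,0.2]]'; python3 -c "
from h import *
s=ctrl.sense();print(s['joint_positions'],s['tcp_pos'],s['tcp_rot'])
snap('wrist','w2');snap('top','t2');snap('scene','s2')"
```

```text
t: 4.25
tcp_pos: [0.4582, -0.1464, 0.2225]
tcp_rot: [3.14, 0.001, 1.753]
contact_force: [0.7, -0.1, -4.6]
grip_width: 0.339
finger_force: 40.0
t: 4.92
tcp_pos: [0.5956, 0.0991, 0.2189]
tcp_rot: [-3.139, 0.001, 1.752]
contact_force: [2.1, -1.4, -4.5]
grip_width: 0.341
finger_force: 40.0
t: 5.58
tcp_pos: [0.6295, 0.1564, 0.2203]
tcp_rot: [-3.141, 0.001, 1.751]
contact_force: [0.4, 0.3, -4.7]
grip_width: 0.344
finger_force: 40.0
[ 0.32214879  0.65690339 -0.90552463  1.5671835   0.5453685   1.18845883
 -0.51107728] [0.62946253 0.15641762 0.22031076] [-3.14101619e+00  1.16524778e-03  1.75070491e+00]
```

View pics/w2.png

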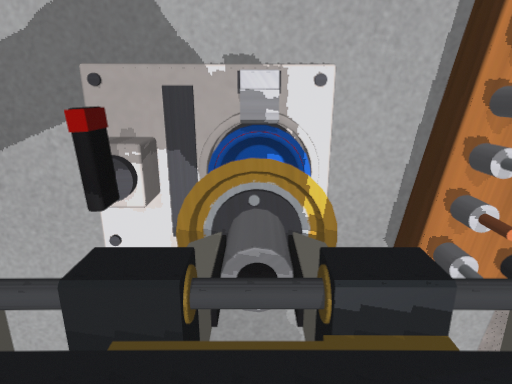

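The wrist view shows the wheel's brass rim in hand at about (257,237), the cup partly visible behind it at (258,165), and the lever with its red end at (88,118). I'll back off in -y so the whole cup shows.

```bash
python3 -m creep '[[0,-1,0,0,0.2],[0,-3,0,0,0.2],[0,-5,0,0,0.2],[0,-7,0,0,0.2],[0,-8,0,0,0.2],[0,-8,0,0,0.2],[0,-8,0,0,0.2],[0,-8,0,0,0.2]]'
cat > m3.py <<'E'
from m import *
snap('wrist','w3');w=load('w3')
s=ctrl.sense();print(s['tcp_pos'],s['tcp_rot'])
hsv=cv2.cvtColor(w['pixels'],cv2.COLOR_RGB2HSV)
c=blob(w,(100,120,20),(130,255,255),(120,0,400,384))
print('cup',circ(w,c,.064),cv2.boundingRect(c))
c=blob(w,(15,90,60),(35,255,255),(120,60,400,380));z=s['tcp_pos'][2]-.033
P=onz(w,c.reshape(-1,2),z)
print('rim',circ(w,c,z),cv2.boundingRect(c))
E
python3 m3.py
```

```text
t: 6.4
tcp_pos: [0.6294, 0.08, 0.2209]
tcp_rot: [3.141, -0.001, 1.754]
contact_force: [-0.1, -0.1, -4.0]
grip_width: 0.341
finger_force: 40.0
[0.62926295 0.08051974 0.22085006] [ 3.14107173e+00 -1.43229859e-03  1.75514248e+00]
cup (array([0.6295085, 0.1625807]), array([0.09248463, 0.09296447])) (220, 29, 111, 117)
rim (array([0.62799219, 0.08525776]), array([0.08020407, 0.08783722])) (176, 158, 161, 89)
```

View pics/w3.png

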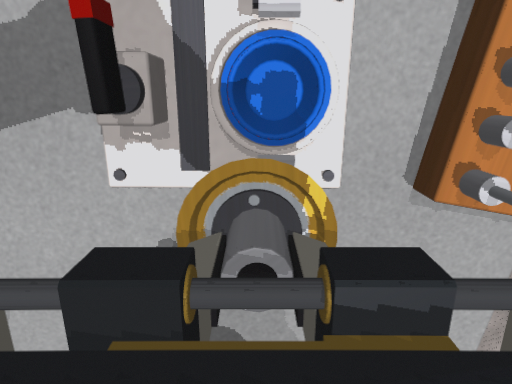

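The full cup now shows at (275,88) and the rim's upper arc in the hand. I'll fit a circle to that arc to check the in-hand offset.

Run:
```python
from m import *
from scipy.optimize import least_squares
w=load('w3')
c=blob(w,(15,90,60),(35,255,255),(120,60,400,380)).reshape(-1,2)
up=np.array([(x,c[c[:,0]==x,1].min()) for x in range(185,330)])
up=up[up[:,1]<225]
for z in(.185,.188,.191):
    P=onz(w,up,z)[:,:2]
    r=least_squares(lambda p:np.hypot(*(P-p[:2]).T)-p[2],[.629,.081,.045],loss='soft_l1',f_scale=.001);print(z,r.x,r.cost)
    r=least_squares(lambda p:np.hypot(*(P-p[:2]).T)-.045,[.629,.081],loss='soft_l1',f_scale=.001);print(r.x)
```

```text
0.185 [0.62898242 0.07966963 0.0453502 ] 2.314147970755452e-06
[0.62891483 0.08006273]
0.188 [0.62874329 0.0809594  0.04457989] 2.237543194658602e-06
[0.62882452 0.08048818]
0.191 [0.62850417 0.08224917 0.04380958] 2.162163481135074e-06
[0.62873478 0.08091762]
```

```bash
python3 -m creep '[[0,1.5,0,0,0.2],[0,4,0,0,0.2],[0,6.5,0,0,0.2],[0.1,8,0,0,0.2],[0.1,8.2,0,0,0.2],[0.1,8.2,0,0,0.2],[0.1,8.2,0,0,0.2],[0.1,8.2,0,0,0.2]]';python3 -m creep '[[0,0,-1,0,0.2],[0,0,-2.5,0,0.2],[0,0,-4,0,0.2],[0,0,-5.5,0,0.2],[0,0,-7,0,0.2],[0,0,-8,0,0.2],[0,0,-8.5,0,0.2],[0,0,-8.5,0,0.2]]'
python3 - <<'E'
from h import *
snap('wrist','w4')
s=ctrl.sense();print(s['tcp_pos'],s['contact_force'])
E
```

```text
t: 7.12
tcp_pos: [0.6307, 0.1595, 0.2203]
tcp_rot: [-3.141, 0.001, 1.752]
contact_force: [0.1, -0.3, -3.8]
grip_width: 0.341
finger_force: 40.0
t: 7.78
tcp_pos: [0.6295, 0.1602, 0.1334]
tcp_rot: [-3.139, -0.0, 1.753]
contact_force: [-0.7, -0.4, -3.8]
grip_width: 0.343
finger_force: 40.0
[0.63020601 0.16062346 0.13475844] [-0.51429743  0.05169034 -4.15183139]
```

View pics/w4.png

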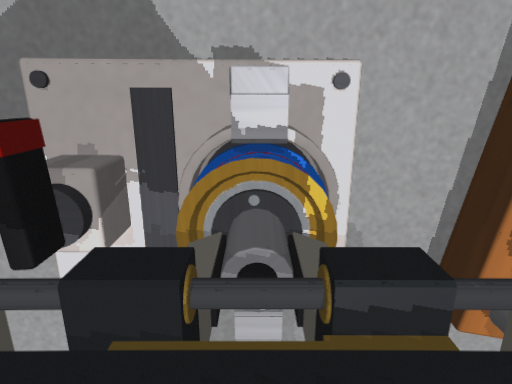

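The wheel hovers just over the blue cup, with the jaw ahead of it. I'll re-measure the cup from its visible upper arc while nudging +2 mm in y.

```bash
python3 -m creep '[[0,0.1,0,0,0.2],[0,0.2,0,0,0.2],[0,0.2,0,0,0.2],[0,0.2,0,0,0.2],[0,0.2,0,0,0.2],[0,0.2,0,0,0.2],[0,0.2,0,0,0.2],[0,0.2,0,0,0.2]]'
cat > m5.py <<'E'
from m import *
from scipy.optimize import least_squares
w=snap('wrist','w5');s=ctrl.sense();print(s['tcp_pos'],s['t'])
def arc(c,z,r,xs):
    c=c.reshape(-1,2);up=np.array([(x,c[c[:,0]==x,1].min()) for x in range(*xs) if (c[:,0]==x).any()])
    P=onz(w,up,z)[:,:2]
    q=least_squares(lambda p:np.hypot(*(P-p[:2]).T)-r,[.63,.162],loss='soft_l1',f_scale=.001);return q.x,q.cost
print('cup',arc(blob(w,(100,120,20),(130,255,255),(150,60,400,250)),.064,.0463,(210,310)))
print('rim',arc(blob(w,(15,90,60),(35,255,255),(150,60,400,380)),s['tcp_pos'][2]-.0335,.045,(190,325)))
E
python3 m5.py
```

```text
t: 8.5
tcp_pos: [0.6306, 0.1624, 0.1356]
tcp_rot: [3.142, 0.0, 1.753]
contact_force: [0.8, 0.1, -4.4]
grip_width: 0.344
finger_force: 40.0
[0.63056368 0.16247229 0.13555641] 8.55
cup (array([0.6295945 , 0.16269857]), np.float64(2.665027826913896e-06))
rim (array([0.63016584, 0.16263751]), np.float64(2.516930521326575e-06))
```

```bash
python3 -m creep '[[-0.05,0,-0.2,0,0.2],[-0.05,0,-0.4,0,0.2],[-0.05,0,-0.6,0,0.2],[-0.05,0,-0.8,0,0.2],[-0.05,0,-1,0,0.2],[-0.05,0,-1.2,0,0.2],[-0.05,0,-1.4,0,0.2],[-0.05,0,-1.4,0,0.2]]'; python3 -m creep '[[0,0,-0.05,0,0.2],[0,0,-0.1,0,0.2],[0,0,-0.15,0,0.2],[0,0,-0.2,0,0.2],[0,0,-0.2,0,0.2],[0,0,-0.2,0,0.2],[0,0,-0.2,0,0.2],[0,0,-0.2,0,0.2]]'
```

```text
t: 9.22
tcp_pos: [0.6304, 0.1618, 0.1214]
tcp_rot: [3.141, 0.001, 1.752]
contact_force: [0.3, -2.7, -1.8]
grip_width: 0.342
finger_force: 40.0
t: 9.88
tcp_pos: [0.6304, 0.1621, 0.1197]
tcp_rot: [3.141, 0.001, 1.753]
contact_force: [0.1, -4.0, 1.1]
grip_width: 0.343
finger_force: 40.0
```

Contact carries the weight now, with a 4 N sideways load, so I'll relieve 1 mm towards -y and then open gently.

```bash
python3 -m creep '[[0,-0.05,0,0,0.2],[0,-0.1,0,0,0.2],[0,-0.1,0,0,0.2],[0,-0.1,0,0,0.2],[0,-0.1,0,0,0.2],[0,-0.1,0,0,0.2],[0,-0.1,0,0,0.2],[0,-0.1,0,0,0.2]]' 15; python3 -m creep '[[0,0,0,0,0.36],[0,0,0,0,0.4],[0,0,0,0,0.5],[0,0,0,0,0.6],[0,0,0,0,0.6],[0,0,0,0,0.6],[0,0,0,0,0.6],[0,0,0,0,0.6]]'
python3 - <<'E'
exec(open('m5.py').read().replace("'w5'","'w6'").replace("s['tcp_pos'][2]-.0335",".085"))
E
```

```text
t: 10.55
tcp_pos: [0.6303, 0.1618, 0.1197]
tcp_rot: [3.141, -0.0, 1.753]
contact_force: [2.2, -3.0, 0.6]
grip_width: 0.343
finger_force: 15.0
t: 11.22
tcp_pos: [0.63, 0.1616, 0.1195]
tcp_rot: [-3.142, -0.0, 1.753]
contact_force: [-0.2, -0.5, 0.2]
grip_width: 0.601
finger_force: 0.0
[0.63002519 0.16152113 0.11952341] 11.2667
cup (array([0.62952957, 0.1627639 ]), np.float64(1.5906111492349414e-05))
rim (array([0.62994732, 0.16149485]), np.float64(1.689365647194908e-06))
```

```bash
python3 -m creep '[[0,0,1,0,0.7],[0,0,2.5,0,0.7],[0,0,4.5,0,0.7],[0,0,6.5,0,0.7],[0,0,8.5,0,0.7],[0,0,10,0,0.7],[0,-1,11,0,0.7],[-1.5,-2.5,11,0,0.7]]';python3 -m creep '[[-2,-1,0,0,0.7],[-5,-2,0,0,0.7],[-8,-3.5,0,0,0.7],[-10.5,-5,0,0,0.7],[-11.5,-6,0,0,0.7],[-11.5,-7,0,0,0.7],[-11.5,-7,0,0,0.7],[-11.5,-7,0,0,0.7]]'
python3 - <<'E'
from h import *
w=snap('wrist','w7');s=ctrl.sense();print(s['tcp_pos'],s['tcp_rot'])
E
```

```text
t: 11.93
tcp_pos: [0.6179, 0.138, 0.2332]
tcp_rot: [3.135, -0.002, 1.754]
contact_force: [-0.1, -0.3, -0.7]
grip_width: 0.701
finger_force: 0.0
t: 12.6
tcp_pos: [0.5013, 0.0655, 0.23]
tcp_rot: [3.14, 0.0, 1.75]
contact_force: [0.1, 0.5, 0.9]
grip_width: 0.703
finger_force: 0.0
[0.50126289 0.0664513  0.2299628 ] [ 3.14024370e+00 -7.08008813e-04  1.75169274e+00]
```

View pics/w7.png

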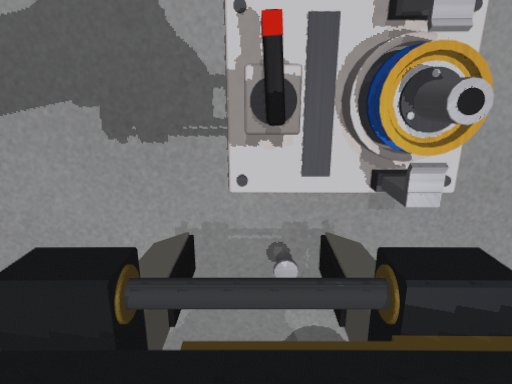

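The wheel stands upright in the cup (rim centre at about (437,97)), both jaws are open, and the lever runs from (275,123) to its red end at (272,12). Next I measure the cam axis and lever direction.

Run:
```python
from m import *
w=load('w7')
print('rim',circ(w,blob(w,(15,90,60),(35,255,255),(370,30,500,165)),.085))
print('cup-red?')
hsv=cv2.cvtColor(w['pixels'],cv2.COLOR_RGB2HSV)
blk=(hsv[:,:,2]<32).astype(np.uint8)[5:130,255:295]
for y in range(0,125,8): 
    xs=np.nonzero(blk[y])[0]; print(y+5,(xs.min()+255,xs.max()+255,len(xs)) if len(xs) else None,end=' ')
print()
red=blob(w,(0,150,80),(8,255,255),(250,0,300,45)).reshape(-1,2);print(red.min(0),red.max(0))
R=onz(w,[red.mean(0)],.108)[0];print('red',R)
tip=onz(w,[(272,red[:,1].min())],.108)[0]; back=onz(w,[(275.5,124)],.108)[0]
print('tip',tip,'back',back,np.linalg.norm(tip-back),'dir',np.degrees(np.arctan2(*(tip-back)[1::-1])))
u=(tip-back)/np.linalg.norm(tip-back);print('axis',back+.018*u,tip-.062*u)
```

```text
rim (array([0.63077515, 0.16277507]), array([0.089732  , 0.09014604]))
cup-red?
5 None 13 None 21 None 29 None 37 (np.int64(264), np.int64(281), 3) 45 (np.int64(264), np.int64(281), 3) 53 (np.int64(264), np.int64(282), 4) 61 (np.int64(264), np.int64(282), 5) 69 (np.int64(265), np.int64(282), 3) 77 (np.int64(265), np.int64(282), 4) 85 (np.int64(265), np.int64(283), 5) 93 (np.int64(265), np.int64(283), 19) 101 (np.int64(265), np.int64(284), 20) 109 (np.int64(266), np.int64(284), 19) 117 (np.int64(266), np.int64(284), 19) 125 None 
[262   9] [282  35]
red [0.48916491 0.19115704 0.108     ]
tip [0.48763159 0.1992333  0.108     ] back [0.50529912 0.12288978 0.108     ] 0.07836117680973075 dir 103.03009874263225
axis [0.50124079 0.14042631 0.108     ] [0.50161029 0.13882969 0.108     ]
```

```bash
python3 -m creep '[[0,2,0,0,0.6],[0,5,-1,0,0.6],[0,7.3,-4,0,0.6],[0,7.3,-7,0,0.6],[0,7.3,-9,0,0.6],[0,7.3,-9,0,0.6],[0,7.3,-9,0,0.6],[0,7.3,-9,0,0.6]]'
python3 - <<'E'
from h import *
s=ctrl.sense();print(s['tcp_pos'],s['tcp_rot'],s['joint_positions'])
E
```

```text
t: 13.32
tcp_pos: [0.5011, 0.1407, 0.1405]
tcp_rot: [3.14, -0.001, 1.753]
contact_force: [-0.1, 0.8, 0.2]
grip_width: 0.598
finger_force: 0.0
[0.50105686 0.14068053 0.14053627] [ 3.14025097e+00 -1.21058816e-03  1.75349011e+00] [ 0.40693938  0.55000526 -0.92593141  1.95418375  0.55516515  0.91259466
 -0.6201255 ]
```

```bash
python3 -m creep '[[0.05,-0.1,-1,0,0.6],[0.05,-0.1,-2,0,0.5],[0.05,-0.1,-3,0,0.4],[0.05,-0.1,-3.7,0,0.4],[0.05,-0.1,-4.1,0,0.4],[0.05,-0.1,-4.1,0,0.4],[0.05,-0.1,-4.1,0,0.4],[0.05,-0.1,-4.1,0,0.4]]' 15;  python3 -m creep '[[0,0,0,0,0.3],[0,0,0,0,0.2],[0,0,0,0,0.15],[0,0,0,0,0.1],[0,0,0,0,0.05],[0,0,0,0,0.05],[0,0,0,0,0.05],[0,0,0,0,0.05]]' 15
```

```text
t: 13.98
tcp_pos: [0.5007, 0.1388, 0.0988]
tcp_rot: [3.141, -0.0, 1.753]
contact_force: [-0.1, -0.2, 0.9]
grip_width: 0.398
finger_force: 0.0
t: 14.65
tcp_pos: [0.5022, 0.1388, 0.099]
tcp_rot: [3.139, -0.001, 1.753]
contact_force: [5.6, 1.7, -3.2]
grip_width: 0.158
finger_force: 14.7
```

```bash
python3 -m creep '[[0,0,0,3,0.05],[0,0,0,7,0.05],[0,0,0,11,0.05],[0,0,0,15,0.05],[0,0,0,19,0.05],[0,0,0,23,0.05],[0,0,0,27,0.05],[0,0,0,30,0.05]]' 30;  python3 -m creep '[[0,0,0,4,0.05],[0,0,0,8,0.05],[0,0,0,12,0.05],[0,0,0,16,0.05],[0,0,0,20,0.05],[0,0,0,24,0.05],[0,0,0,28,0.05],[0,0,0,30,0.05]]'; python3 -c "
from station import ctrl
print(ctrl.sense()['wrist_torque'])"
```

```text
t: 15.32
tcp_pos: [0.5027, 0.1388, 0.099]
tcp_rot: [3.138, 0.001, 2.279]
contact_force: [6.0, 1.9, -4.2]
grip_width: 0.147
finger_force: 29.9
t: 15.98
tcp_pos: [0.5029, 0.1392, 0.099]
tcp_rot: [3.138, 0.003, 2.803]
contact_force: [7.5, 2.6, -5.6]
grip_width: 0.15
finger_force: 29.9
[ 0.56294527 -1.64317482 -0.13166465]
```

```bash
python3 -m creep '[[0,0,0,4,0.05],[0,0,0,8,0.05],[0,0,0,12,0.05],[0,0,0,16,0.05],[0,0,0,20,0.05],[0,0,0,23,0.05],[0,0,0,25,0.05],[0,0,0,26,0.05]]';  python3 -m creep '[[0,0,0,1,0.05],[0,0,0,2,0.05],[0,0,0,2,0.05],[0,0,0,2,0.05],[0,0,0,2,0.05],[0,0,0,2,0.05],[0,0,0,2,0.05],[0,0,0,2,0.05]]'; python3 -c "
from station import ctrl
print(ctrl.sense()['wrist_torque'])"
```

```text
t: 16.65
tcp_pos: [0.5029, 0.1396, 0.099]
tcp_rot: [3.139, 0.004, -3.028]
contact_force: [7.4, 3.8, -6.0]
grip_width: 0.149
finger_force: 30.1
t: 17.32
tcp_pos: [0.5027, 0.1396, 0.099]
tcp_rot: [3.139, 0.004, -2.997]
contact_force: [7.4, 4.0, -6.4]
grip_width: 0.152
finger_force: 30.6
[ 0.99744209 -1.61576606 -0.70300796]
```

The wrist torque has risen to 0.7 N m, so the lever is at its stop. I'll release it and rise.

```bash
python3 -m creep '[[0,0,0,0,0.2],[0,0,0,0,0.3],[0,0,0,0,0.4],[0,0,0,0,0.45],[0,0,0,0,0.45],[0,0,0,0,0.45],[0,0,1,0,0.45],[0,0,3,0,0.45]]';  python3 -m creep '[[0,0,2,0,0.45],[0,0,4.5,0,0.45],[0,0,7,0,0.45],[-1.5,-2,8.5,0,0.45],[-4,-5,8.5,0,0.45],[-5,-8,8.5,0,0.45],[-5,-11,8.5,0,0.45],[-5,-13,8.5,0,0.45]]'
python3 - <<'E'
from m import *
s=ctrl.sense();print(s['tcp_pos'],s['contact_force'])
a=snap('top','t9');b=snap('scene','s9')
im=np.hstack([cv2.resize(a['pixels'][140:230,170:250],(400,450),interpolation=3),cv2.resize(b['pixels'][125:245,230:350],(400,450),interpolation=3)])
cv2.imwrite('pics/fin.png',im[:,:,::-1])
try: print(circ(a,blob(a,(15,90,60),(35,255,255),(185,145,240,195)),.085))
except Exception as e: print(e)
c=blob(a,(0,150,80),(8,255,255),(180,190,225,230)).reshape(-1,2);R=onz(a,[c.mean(0)],.108)[0];print(R,np.degrees(np.arctan2(R[1]-.1396,R[0]-.5016)))
E
```

```text
t: 17.98
tcp_pos: [0.4991, 0.1379, 0.1276]
tcp_rot: [-3.141, -0.004, -2.994]
contact_force: [0.5, -0.1, -0.3]
grip_width: 0.449
finger_force: 0.0
t: 18.65
tcp_pos: [0.4496, 0.0056, 0.2139]
tcp_rot: [-3.139, -0.001, -2.995]
contact_force: [0.5, 0.4, 0.3]
grip_width: 0.451
finger_force: 0.0
[0.44964615 0.00564572 0.21388784] [0.48979601 0.37543392 0.25351201]
(array([0.62809717, 0.16254762]), array([0.08662209, 0.08760187]))
[0.4484671  0.13307516 0.108     ] -172.9990055222675
```

View pics/fin.png

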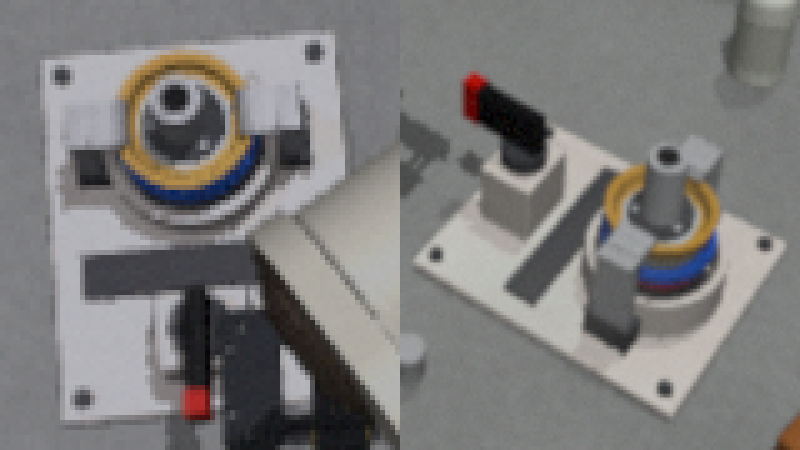

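The lever points to the dock's -x (187°, where 186° is expected at the stop), both jaws overlap the brass rim, the wheel is upright and the robot is clear. Handing in.

```bash
python3 -c "
from station import ctrl
print(ctrl.sign_off())"
```

```text
the job is handed in; nothing more can be done
None
```

The brass-rimmed wheel rests in the blue cup and was released there before the cam was turned; the lever is at its quarter-turn stop with both jaws over the rim, and I handed the job in at about 19 s (no verdict was shown).

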